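Draw out the document tray with the pull hook

ROBOT

A 6-joint arm with a two-finger parallel gripper is mounted at the origin on the work surface; the furniture and walls round the work are solid. World frame = base frame: x ahead of the robot, y to its left, z up, the work surface at z = 0. Lengths are in m, angles in degrees, forces in N, time in s.
With the tool pointing down it reaches from about 0.4 to 0.825 m from the base axis. Payload 7 kg.
Tool frame: the origin (TCP) lies on the centre line of the jaws, within the pads' length; the fingertips stand 19 mm ahead of it and the grasp point (between the pads) is the TCP; z points along the fingers, y is the line along which they close (so a half turn about z gives the same grasp; the last joint's range is limited). The gripper opens to 88 mm and grips with 3 to 60 N. Pads are 19 mm wide; open, the fingers measure 130 mm over their backs; the gripper's body (78 mm by 193 mm) begins 47 mm behind the grasp point.
Start: joints at [-55.972, 20.546, 0.682, 0, -70.136, -16.507], TCP at [0.203, -0.644, 0.246] pointing down, gripper open.
Joint ranges: [-176.03, 176.03], [-82.01, 121.73], [-58.28, 71.71], [-173.87, 95.51], [-174.79, -0.11], [-173.66, 173.66]. Speed limits (degrees/s): [136.94, 136.94, 172.46, 180, 180, 180].

INTERFACE

Orientations are given as [roll, pitch, yaw] about the fixed x, y, z axes, in that order (R = Rz(yaw) Ry(pitch) Rx(roll)).
In Python, from plant import get_state, capture, close_job gives the robot as it stands.
- The arm moves only by the tool apply_moves, never from a script. Its argument "targets" is a list of rows, each a list of 7 numbers: the opening, from 0 (shut) to 1 (fully open), then the shift along the tool's x, y, z normalised to -1 to 1, where 1 is 1000 mm, then the turn, a rotation vector about the tool's x, y, z normalised to -1 to 1, where 1 is 90 degrees. In form: [[claw, tx, ty, tz, ax, ay, az], ...]. A call has 1 to 20 rows; each row shifts and turns the commanded pose from where the row before left it, along the tool's axes as they then stand; what a row does not reach is not made up. A row lasts 1/12 s, in which the tool goes at most 41.7 mm and 7.16 degrees, less where a joint would pass 70% of its speed; a pose out of reach is approached as far as the arm can. A call with a number of a shift or a turn outside -1 to 1 is refused whole. A call with a gripper value outside its range is refused whole. The fingers move at their own pace and stop on an object; "newtons" is the grip in N (left out, the last holds). Time passes only in rows, so rows that do not move let the fingers close. It gives the time, the measured TCP pose, the force, the opening and the grip force at its end, in the units of the state.
- get_state(): the state, without advancing time (a new reading comes with each control period).
- capture(name): name is "scene" or "side" or "wrist"; returns a dict with "frame" (384x512x3 uint8, red, green, blue), "range_z" (384x512 float32, m along the optical axis (not along the pixel's ray), 0 where there is no reading), "camera_matrix" (3x3 intrinsics, pixels), "T" (4x4, takes a point from camera to world coordinates). Camera axes: x right, y down, z forward; pixel columns grow to the right and rows downward; lengths in m; the calibration is good to about 2 mm. The wrist camera is an equidistant fisheye: a pixel r from the principal point sees the ray r / f radians off the axis. A picture is of the moment at which its call begins.
- close_job(): hands the job in; it is judged then, once.
The state is a dict: "time_s": time; "joints": joint angles; "qd": joint speeds; "joint_torque": joint torques, N m; "tcp_pos": TCP position; "eef_rot": TCP orientation; "contact_force": force on the tool from outside, world axes, zero at the start; "moment": the same for the moment, N m; "gripper_width": finger opening in m; "gripper_force": force on a finger pad.
Only numpy, scipy, OpenCV 4.12 (cv2) and the standard library are available. Lean on these libraries where they do the work, as an engineer would, in place of code of your own. Each camera call takes 0.05 s, during which the arm holds its last target. There are 200 camera calls.

TASK

The document tray under the desk riser has been pushed in beyond finger reach: with the pull hook from the pen tray, catch the brass eye on the tray's front and draw the tray out until it comes up against its felt stop, then lay the hook back flat in the pen tray. How far the eye stands out is not known and it cannot be seen under the ledge, so feel for it, and be gentle: the hook must never push, pry or pull harder than about 15 newtons on the eye, tray or riser. Keep your fingers off the tray and riser, leave the ink pad lying in the tray, and do not disturb the mug, stamp or watch.

Things in the scene. Friction and masses are not known exactly. Their poses are not given: they have to be found in the camera images.
- riser: Low wooden desk riser, fixed: 310 deep (x), 220 wide (y), 70 high; origin under its middle on the desk; open front faces -x. Top board 18 thick, underside 52 above the desk; 184 clear between the side walls; bare desk below, up to the tray, which runs along x. On top lies a journal with a notebook, up to 125 above the desk, over 40 behind the front edge.
- ledge_front (a point): Middle of the riser's front edge, at the underside of the top board (52 above the desk); axes as the riser's.
- tray (a joint): Slide of the document tray, m: 0 fully in, grows as it comes out towards the riser's -x; starts below 0.01. From 0.172 on a felt buffer stops it, pushing back about 1 N more for each mm, with a hard end at 0.185. Otherwise about 3 N of friction plus slight drag; it stays where it is left and can also be pushed inwards.
- tray_front (a point): Middle of the tray's front face, 30 above the desk; axes as the riser's; moves with the tray. At joint value 0 it is 75 behind the riser's front edge. Tray 172 wide, 222 long, walls 30 and front 46 high, floor 8 above the desk, a rib along the middle.
- eye_root (a point): Where the brass eye bolt leaves the tray face (same point as tray_front); it stands out towards -x, level, at y = 0, hidden by the ledge. Its eye is an upright link of 6 mm bar in the x-z plane: outside 24 (x) by 32 high, hole 12 by 20, open to both sides (y). Outer rim 26 to 66 from the tray face: unknown, fixed in a run. Hole centre 12 behind the rim. Behind it a 9 mm plain stem.
- pull_hook: Loose pull hook, about 0.11 kg, lying flat in the pen tray, its axis 14 above the desk, pointing along the pen tray's +y. Origin in the middle of the handle on the rod's axis; x along the rod to the hook, z up. Pale wooden handle 120 long, 18 wide, 20 high, flat sides, ferrules to x = 67; then a 7 mm steel rod to x = 180. Centre of mass about 35 forward of the origin.
- hook_nose (a point): Foremost end of the hook, on the rod's axis, 183.5 from the hook's origin; axes as the hook's. Here a 6 mm prong is bent square sideways to +y, its axis 3.5 behind the nose (5 at the tip), its tip 21 to the side of the rod's axis.
- pen_tray: Shallow dark wooden pen tray, fixed: 95 wide (its x), 280 long (its y), 16 high; origin under its middle on the desk. Floor 4 above the desk; inside 84 by 270.
- ink_pad: Dark blue tin ink pad, 62 by 92 by 16, loose in the +y half of the document tray, its 92 along the riser's x; origin under its middle.
- mug: Green stoneware mug, 82 across and 94 high, loose; origin under its middle.
- rubber_stamp: Wooden stamp with a black turned handle, 26 by 54 by 69 high, loose; origin under its middle.
- pocket_watch: Nickel pocket watch, 47 by 68 by 12, lying loose; origin under its middle.
Things that resemble listed ones, but are neither listed nor needed, are in the scene too. There is more than one size of the pull_hook; the job needs the larger.

How it is judged:
By the outcome, as a careful person would: the job done as asked, in the order asked, and still so for the second after the job is handed in, with the robot touching nothing.
It also fails if it takes over 58 s, if anything falls off the work surface, if the arm or the gripper's body presses on something with over 40 N, if the wrist force passes 120 N, or if a joint passes its speed limit or range.

## Working session

There is one attempt and no reset: what is moved stays moved. The work goes in short steps, Python scripts to look and compute and a tool call to move; the robot and the scene stay as the last step left them, time stands still between calls to the robot, and variables do not carry over. Pictures are saved under pics/ and viewed, at most 10 in all, crops included, and the job is handed in when it is done.

Besides the shell and the picture viewer there is one more tool, called after ">>>" by a JSON object that holds its "method" and its "body". apply_moves: Moves the arm, as the interface text tells. Scaled input: -1 to 1 covers 1000 mm each way for a shift and 90 degrees each way for a turn. Its arguments: {"type":"object","properties":{"targets":{"type":"array","items":{"type":"array","items":{"type":"number"}}},"newtons":{"type":"number"}},"required":["targets"]}

```bash
ls; mkdir -p pics; cat > h.py <<'E'
import numpy as np, cv2
from plant import get_state, capture, close_job
def pts(c):
    z=c["range_z"]; K=c["camera_matrix"]; v,u=np.mgrid[:z.shape[0],:z.shape[1]]
    P=np.stack([(u-K[0,2])/K[0,0]*z,(v-K[1,2])/K[1,1]*z,z],-1)
    W=P@c["T"][:3,:3].T+c["T"][:3,3]; W[z==0]=np.nan; return W
E
python3 - <<'E'
from h import *
print(get_state())
a=capture("scene");b=capture("side")
np.savez("c0.npz",a=pts(a),b=pts(b),fa=a["frame"],fb=b["frame"])
for n,c in(("a",a),("b",b)):
    print(c["camera_matrix"],c["T"])
    cv2.imwrite(f"pics/{n}0.png",cv2.resize(c["frame"][:,:,::-1],(800,600)))
E
```

```text
pics
{'time_s': 0.0, 'joints': array([-5.59731319e+01,  2.05913735e+01,  6.33282039e-01, -1.97871096e-02,
       -7.01344108e+01, -1.65082871e+01]), 'qd': array([ 0.08576438, -0.02904093, -0.02978921, -0.02867448, -0.09686485,
        0.11020819]), 'joint_torque': array([-4.32962734e-04, -5.82717025e+01,  2.93055689e+01,  6.99732721e+00,
        6.94759452e-03, -1.13790884e-04]), 'tcp_pos': array([ 0.20304039, -0.64326314,  0.24462066]), 'eef_rot': array([ 1.79906025e+02, -8.45312106e-03, -1.62488151e+02]), 'contact_force': array([ 0.5512338 ,  0.13016787, -0.78679415]), 'moment': array([ 0.04252954, -0.0204502 ,  0.03533088]), 'gripper_force': 0.0, 'gripper_width': 0.08742433862891429}
[[392.30772602   0.         255.05935646]
 [  0.         392.30772602 184.72866982]
 [  0.           0.           1.        ]] [[-0.78348413 -0.39823821  0.4770314  -0.07775273]
 [-0.62107801  0.52699202 -0.58012199  0.8907348 ]
 [-0.02036499 -0.75079008 -0.66022687  0.87500034]
 [ 0.          0.          0.          1.        ]]
[[372.49504281   0.         256.56323271]
 [  0.         372.49504281 188.65746828]
 [  0.           0.           1.        ]] [[ 0.99162093  0.07405514 -0.10584784  0.63303391]
 [ 0.12806384 -0.67110256  0.73021983 -0.64075571]
 [-0.01695823 -0.73765655 -0.67496314  0.84552824]
 [ 0.          0.          0.          1.        ]]
```

View pics/a0.png

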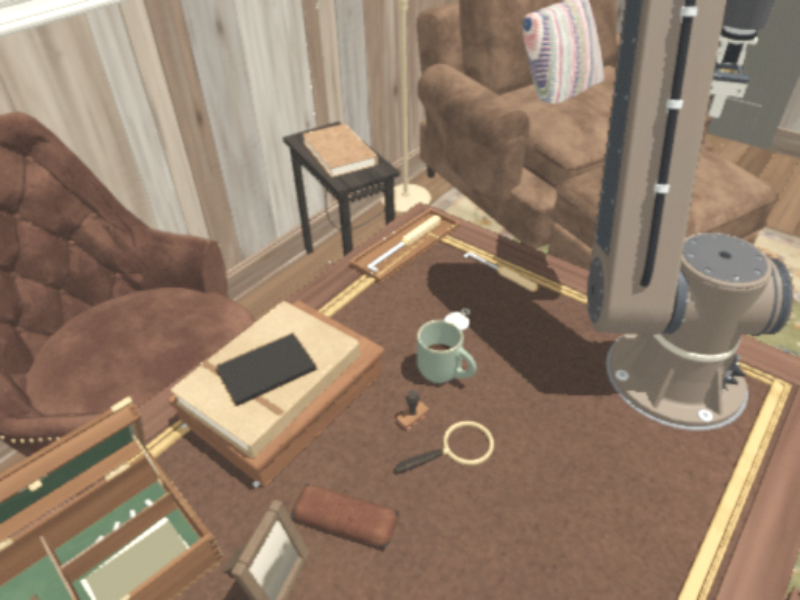

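View pics/b0.png

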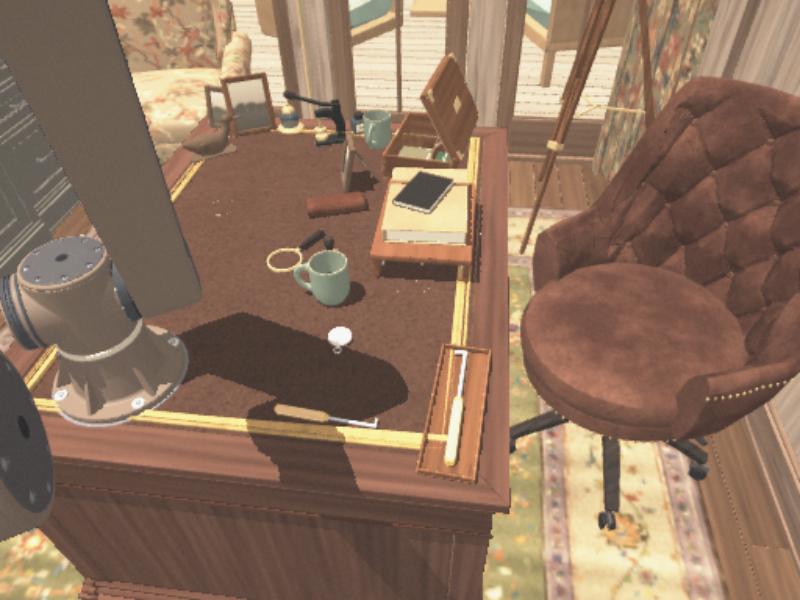

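The larger hook lies in the pen tray (side 455,410; scene 400,245). The look‑alike is on the desk (side 320,415; scene 500,270), and the magnifier (scene 450,450) is irrelevant. The riser with its books is at side 425,220, mug at 328,277, watch at 340,337 and stamp at 325,240.

```bash
python3 - <<'E'
from h import *
d=np.load("c0.npz")
for k in "ab":
    W=d[k];f=d["f"+k];hsv=cv2.cvtColor(f,cv2.COLOR_RGB2HSV)
    s=0.64 # 800->512
    # orthophoto stats
    def rect(m,name):
        p=W[m]; p=p[~np.isnan(p[:,0])]
        if len(p)<10: print(k,name,len(p));return
        r=cv2.minAreaRect((p[:,:2]*1000).astype(np.float32)); print(k,name,len(p),np.round(r[0],1),np.round(r[1],1),round(r[2],1),"z",np.round(np.percentile(p[:,2],[2,50,98]),4))
    x,y,z=W[...,0],W[...,1],W[...,2]
    on=(x>0.2)&(x<1.1)&(y>-.9)&(y<.6)
    def comp(m,name,mn=60):
        n,l,st,_=cv2.connectedComponentsWithStats(m.astype(np.uint8))
        for i in range(1,n):
            if st[i,4]>mn: print(np.round(st[i,:2]+st[i,2:4]/2),end=' ');rect(l==i,name)
    comp(on&(abs(z-.07)<.006),"z70")
    comp(on&(z>.10)&(z<.13),"books")
    comp(on&(hsv[...,0]<28)&(hsv[...,0]>12)&(hsv[...,2]>150)&(z>.008)&(z<.035),"pale",30)
    comp(on&(z>.012)&(z<.05),"low",30)
    comp(on&(hsv[...,0]>40)&(hsv[...,0]<100)&(hsv[...,1]>30)&(z>.02)&(z<.12),"mug")
E
```

```text
[208. 242.] a z70 1083 [531.8 461.7] [220.2 278.6] 0.6 z [0.0648 0.0701 0.0738]
[282. 214.] a z70 81 [364.5 236.6] [70.6 32. ] 33.0 z [0.0641 0.0703 0.0755]
[282. 228.] a z70 74 [335.1 285.5] [73.9 20.5] 22.4 z [0.0646 0.07   0.0758]
[174. 236.] a books 4769 [532.5 484.8] [189.1 237. ] 2.1 z [0.1045 0.1095 0.1248]
[259. 156.] a pale 246 [634.4  -8.3] [279.5  99. ] 85.3 z [0.0083 0.0151 0.0195]
[270. 148.] a pale 98 [631.6 -67.1] [ 27.1 160.2] 2.5 z [0.0082 0.0174 0.0254]
[331. 177.] a pale 99 [367.2 -54.2] [ 15.8 102.3] 83.9 z [0.0088 0.0143 0.0179]
[264. 265.] a pale 96 [321.  375.2] [52.8 25.3] 82.3 z [0.0125 0.0162 0.0199]
[291. 286.] a pale 50 [233.7 390. ] [28.8 62.7] 60.2 z [0.0081 0.0103 0.0139]
[260. 156.] a low 469 [633.6  -9.2] [281.8 100.7] 86.1 z [0.0124 0.0164 0.0261]
[331. 177.] a low 77 [367.9 -54.5] [ 15.2 103.7] 82.2 z [0.0122 0.0148 0.018 ]
[282. 220.] a low 116 [368.  232.1] [54.8 21.1] 37.6 z [0.032  0.0372 0.0486]
[210. 266.] a low 704 [427.3 463.8] [  5.9 271.9] 0.3 z [0.0127 0.0306 0.0489]
[286. 236.] a low 256 [326.4 271.4] [98.5 35.1] 33.6 z [0.015  0.0338 0.
[... 801 characters left out ...]
215. 130.] b low 365 [293.9 570.3] [155.4  56.1] 10.6 z [0.0131 0.0281 0.0354]
[199. 153.] b low 44 [261.2 435.1] [83.2 15.3] 61.8 z [0.0124 0.0145 0.0186]
[242. 170.] b low 41 [436.4 346.2] [14.6 44.3] 0.2 z [0.0123 0.0304 0.0467]
[210. 172.] b low 45 [340.7 289.2] [46.9 17.1] 21.7 z [0.0333 0.0432 0.0498]
[298. 174.] b low 38 [634.1 330.3] [ 8.5 13.6] 86.2 z [0.0131 0.0325 0.0468]
[206. 186.] b low 226 [334.9 236.9] [115.4  45.2] 0.7 z [0.0141 0.0338 0.0496]
[290. 264.] b low 828 [635.1 -11. ] [283.4  95. ] 85.7 z [0.0125 0.0169 0.0259]
[192. 263.] b low 134 [366.  -56.3] [14.5 96.1] 84.0 z [0.0122 0.0149 0.0179]
[211. 178.] b mug 514 [351.6 254.2] [80.  82.8] 51.2 z [0.0222 0.0596 0.0866]
```

```bash
python3 - <<'E'
from h import *
d=np.load("c0.npz")
# orthophoto from side view + scene, 1.25mm/px, x 0.4..1.0 -> rows, y -.75...05 
H=np.zeros((600,800,3),np.uint8)
for k in "ab":
    W=d[k].reshape(-1,3);f=d["f"+k].reshape(-1,3)
    ok=~np.isnan(W[:,0]); W=W[ok];f=f[ok]
    o=np.argsort(W[:,2]);W=W[o];f=f[o]
    u=((W[:,0]-.35)*1000).astype(int);v=((.15-W[:,1])*660).astype(int)
    g=(u>=0)&(u<800)&(v>=0)&(v<600)&(W[:,2]<.2)&(W[:,2]>-.02)
    for du in(0,1,2):
        for dv in(0,1): H[np.clip(v[g]+dv,0,599),np.clip(u[g]+du,0,799)]=f[g]
cv2.imwrite("pics/ortho.png",H[:,:,::-1])
fb=d["fb"][120:310,140:330][:,:,::-1]
E
cat >> h.py <<'E'
def ray(c,u,v,h):
    K=c["camera_matrix"]; d=np.stack([(u-K[0,2])/K[0,0],(v-K[1,2])/K[1,1],np.ones_like(u,float)],-1)@c["T"][:3,:3].T
    o=c["T"][:3,3]; return o+d*((h-o[2])/d[...,2])[...,None]
E
python3 - <<'E'
from h import *
out=[]
for k,box in(("side",(265,320,218,305)),("scene",(228,292,130,182))):
    c=capture(k);f=c["frame"]
    u0,u1,v0,v1=box;out.append(cv2.resize(f[v0:v1,u0:u1],(400,500),interpolation=cv2.INTER_NEAREST))
    hsv=cv2.cvtColor(f,cv2.COLOR_RGB2HSV)
    m=(f[...,2]>105)&(f[...,0]>150);mm=np.zeros_like(m);mm[v0:v1,u0:u1]=m[v0:v1,u0:u1]
    n,l,st,_=cv2.connectedComponentsWithStats(mm.astype(np.uint8))
    for i in range(1,n):
        if st[i,4]>15:
            v,u=np.nonzero(l==i)
            P=ray(c,u.astype(float),v.astype(float),.018)[:,:2]*1000
            r=cv2.minAreaRect(P.astype(np.float32));print(k,st[i],np.round(r[0],1),np.round(r[1],1),round(r[2],1),'ends',P[P[:,1].argmin()].round(),P[P[:,1].argmax()].round())
    W=pts(c);x,y,z=W[...,0],W[...,1],W[...,2]
    # watch etc: low things near path
    q=(x>.38)&(x<.58)&(y>-.1)&(y<.3)&(z>.007)&(z<.2)
    n,l,st,_=cv2.connectedComponentsWithStats(q.astype(np.uint8))
    for i in range(1,n):
        if st[i,4]>15:print('obst',st[i,:2],np.nanmin(W[l==i],0).round(3),np.nanmax(W[l==i],0).round(3))
    # riser front edge
    q=(abs(z-.07)<.004)&(y>.3)&(y<.36)&(x>.43)&(x<.63)
    print('front y by x',[(round(np.nanpercentile(y[q&(abs(x-a)<.02)],3),4)) for a in(.45,.49,.53,.57,.61)])
    q=(abs(z-.07)<.004)&(y>.34)&(y<.58)
    print('x edges',np.nanpercentile(x[q],[1,99]).round(4))
cv2.imwrite("pics/crop.png",np.hstack(out)[:,:,::-1])
E
```

```text
side [289 218   6   4  20] [625.5 129.9] [15.1 12.4] 3.7 ends [630. 124.] [633. 137.]
side [274 224  26  74 561] [621.8  -9.4] [248.6  49. ] 86.4 ends [ 628. -134.] [646. 114.]
side [310 229   3  21  21] [685.9  61.1] [74.9  2.5] 85.8 ends [683.  24.] [687.  99.]
side [303 251   8  54  67] [676.  -65.9] [166.    3.2] 85.7 ends [ 670. -149.] [683.  17.]
side [265 277   6  10  52] [577.  -94.9] [13.1 27.2] 6.4 ends [ 572. -109.] [582. -81.]
obst [216 163] [0.38  0.225 0.013] [0.392 0.279 0.096]
obst [212 209] [0.38  0.111 0.008] [0.418 0.156 0.016]
obst [197 262] [ 0.381 -0.068  0.007] [ 0.45  -0.052  0.018]
obst [224 268] [ 0.456 -0.07   0.008] [ 0.501 -0.056  0.011]
front y by x [np.float64(0.3197), np.float64(0.3224), np.float64(0.3214), np.float64(0.3221), np.float64(0.3219)]
x edges [0.3262 0.6432]
scene [228 130  14  10  61] [798.6 -46.2] [77.2 24.9] 88.7 ends [788. -85.] [789.  -7.]
scene [252 130  40  12 229] [ 669.8 -126.1] [153.  75.] 36.6 ends [ 631. -202.] [704. -54.]
scene [230 138  53  39 567] [626.1   1. ] [262.8  74.4] 85.3 ends [ 633. -131.] [619. 133.]
scene [228 141  19  14  59] [723.3  10.9] [84.6 28.8] 89.1 ends [734. -32.] [711.  53.]
scene [228 151  20  14  28] [682.5  58.6] [99.9 10.8] 89.3 ends [682.   9.] [686. 109.]
scene [283 151   9   7  39] [551.8 -68.8] [23.7 40.7] 86.4 ends [561. -81.] [553. -57.]
scene [228 176  12   6  48] [619.2 156.5] [37.2 26. ] 37.1 ends [606. 143.] [626. 178.]
obst [300 161] [ 0.38  -0.076  0.007] [ 0.497 -0.046  0.019]
obst [285 199] [0.38  0.105 0.007] [0.418 0.15  0.016]
obst [268 205] [0.38  0.231 0.031] [0.389 0.28  0.097]
front y by x [np.float64(0.3239), np.float64(0.3243), np.float64(0.3245), np.float64(0.3263), np.float64(0.3256)]
x edges [0.3209 1.4168]
```

View pics/crop.png

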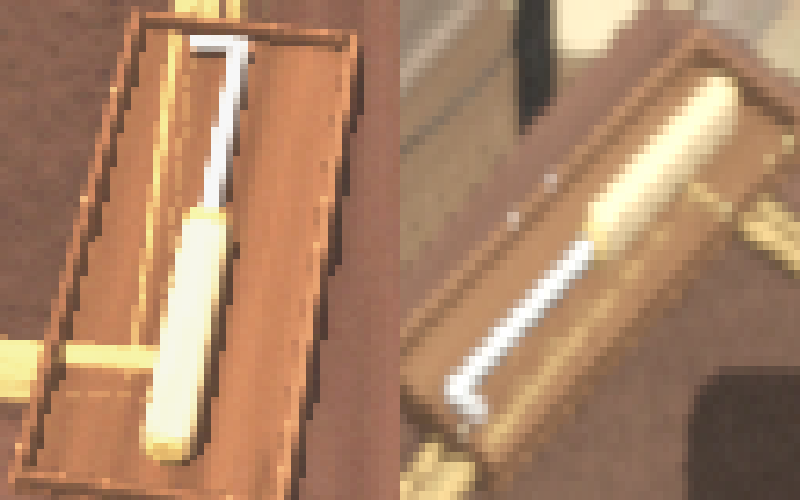

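The crop shows the larger hook, with its 120 mm pale handle and the prong towards −x (side px ≈ 298,225). I'm moving above it.

>>> {"method": "apply_moves", "body": {"targets": [[0.4, -0.0326, 0.0243, 0, 0, 0, 0], [0.4, -0.0326, 0.0243, 0, 0, 0, 0], [0.4, -0.0326, 0.0243, 0, 0, 0, 0], [0.4, -0.0326, 0.0243, 0, 0, 0, 0], [0.4, -0.0326, 0.0243, 0, 0, 0, 0], [0.4, -0.0326, 0.0243, 0, 0, 0, 0], [0.4, -0.0326, 0.0243, 0, 0, 0, 0], [0.4, -0.0326, 0.0243, 0, 0, 0, 0], [0.4, -0.0326, 0.0243, 0, 0, 0, 0], [0.4, -0.0326, 0.0243, 0, 0, 0, 0], [0.4, -0.0326, 0.0243, 0, 0, 0, 0], [0.4, -0.0326, 0.0243, 0, 0, 0, 0], [0.4, -0.0326, 0.0243, 0, 0, 0, 0], [0.4, -0.0326, 0.0243, 0, 0, 0, 0], [0.4, -0.0326, 0.0243, 0, 0, 0, 0], [0.4, -0.0326, 0.0243, 0, 0, 0, 0], [0.4, -0.0326, 0.0243, 0, 0, 0, 0], [0.4, -0.0326, 0.0243, 0, 0, 0, 0]]}}

```text
time_s: 1.7
tcp_pos: [0.6318, -0.048, 0.2456]
eef_rot: [180.0, 0.0, -162.5]
contact_force: [0.4, -0.3, -0.2]
gripper_width: 0.0354
gripper_force: 0.0
```

>>> {"method": "apply_moves", "body": {"targets": [[0.4, 0, 0, 0, 0, 0, -0.0758], [0.4, 0, 0, 0, 0, 0, -0.0758], [0.4, 0, 0, 0, 0, 0, -0.0758], [0.4, 0, 0, 0, 0, 0, -0.0758], [0.4, 0, 0, 0, 0, 0, -0.0758], [0.4, 0, 0, 0, 0, 0, -0.0758], [0.4, 0, 0, 0, 0, 0, -0.0758], [0.4, 0, 0, 0, 0, 0, -0.0758], [0.4, 0, 0, 0, 0, 0, -0.0758], [0.4, 0, 0, 0, 0, 0, -0.0758], [0.4, 0, 0, 0, 0, 0, 0], [0.4, 0, 0, 0, 0, 0, 0]]}}

```text
time_s: 2.7
tcp_pos: [0.631, -0.0499, 0.2454]
eef_rot: [180.0, -0.0, -94.5]
contact_force: [0.4, -0.1, 0.1]
gripper_width: 0.035
gripper_force: 0.0
```

```bash
cat >> h.py <<'E'
def fray(c,u,v,h):
    K=c["camera_matrix"]; x=(u-K[0,2])/K[0,0];y=(v-K[1,2])/K[1,1];r=np.hypot(x,y)+1e-9
    d=np.stack([x/r*np.sin(r),y/r*np.sin(r),np.cos(r)],-1)@c["T"][:3,:3].T
    o=c["T"][:3,3]; return o+d*((h-o[2])/d[...,2])[...,None]
def fproj(c,P):
    p=(np.asarray(P,float)-c["T"][:3,3])@c["T"][:3,:3]; K=c["camera_matrix"]
    s=np.hypot(p[:,0],p[:,1])+1e-9; t=np.arctan2(s,p[:,2])
    return np.stack([K[0,0]*t*p[:,0]/s+K[0,2],K[1,1]*t*p[:,1]/s+K[1,2]],-1)
E
python3 - <<'E'
from h import *
c=capture("wrist");s=get_state();print(s["tcp_pos"],s["eef_rot"],s["joints"],s["contact_force"])
print(c["T"].round(3),c["camera_matrix"].round(1)[:2])
# rectified ortho at z=.024 : 1mm/px*2 
ys=np.arange(.15,-.17,-.0006);xs=np.arange(.55,.72,.0006)
X,Y=np.meshgrid(xs,ys);uv=fproj(c,np.stack([X.ravel(),Y.ravel(),0*X.ravel()+.018],-1)).reshape(X.shape+(2,)).astype(np.float32)
o=cv2.remap(c["frame"],uv[...,0],uv[...,1],cv2.INTER_LINEAR)
cv2.imwrite("pics/w1.png",np.hstack([o[:,:,::-1],cv2.resize(c["frame"],(512,len(ys)))[:,:,::-1]]));print(o.shape)
E
```

```text
[ 0.63098733 -0.04988869  0.24541813] [ 1.79982383e+02  9.42326961e-04 -9.45033526e+01] [ 1.31148614e+01  1.66426319e+01 -4.96485360e+00 -6.70036055e-03
 -6.84090198e+01 -1.76157473e+01] [ 0.38940153  0.08386753 -0.4756671 ]
[[-0.997  0.074  0.024  0.624]
 [ 0.078  0.953  0.294 -0.131]
 [-0.001  0.294 -0.956  0.385]
 [ 0.     0.     0.     1.   ]] [[297.3   0.  253.6]
 [  0.  297.3 189.8]]
(534, 284, 3)
```

View pics/w1.png

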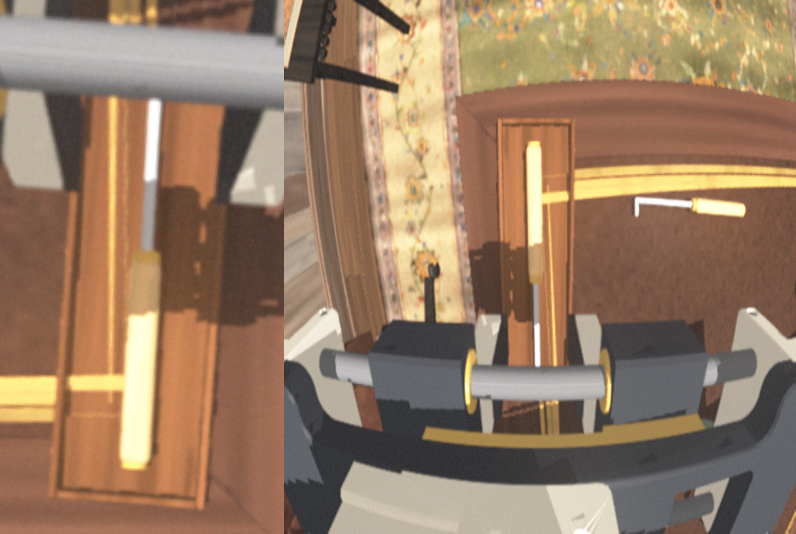

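The wrist view shows the hook's handle from (134,468) to (146,250) in the rectified part, with the rod continuing upward. So the hook's yaw is about 86.3° and its origin is at about (0.634, −0.067). I'll grip it at hook x ≈ +30.

>>> {"method": "apply_moves", "body": {"targets": [[0.295, -0.0132, -0.0037, 0.02, 0, 0, -0.0078], [0.295, 0, 0, 0.04, 0, 0, 0], [0.295, 0, 0, 0.04, 0, 0, 0], [0.295, 0, 0, 0.04, 0, 0, 0], [0.295, 0, 0, 0.03, 0, 0, 0], [0.295, 0, 0, 0, 0, 0, 0], [0.295, 0, 0, 0.02, 0, 0, 0], [0.295, 0, 0, 0.015, 0, 0, 0], [0.295, 0, 0, 0.01, 0, 0, 0], [0.295, 0, 0, 0.0044, 0, 0, 0], [0.295, 0, 0, 0, 0, 0, 0], [0.295, 0, 0, 0, 0, 0, 0]], "newtons": 40}}

```text
time_s: 3.75
tcp_pos: [0.6365, -0.037, 0.0273]
eef_rot: [-179.9, 0.0, -93.6]
contact_force: [0.7, -0.3, 1.0]
gripper_width: 0.0258
gripper_force: 0.0
```

>>> {"method": "apply_moves", "body": {"targets": [[0.295, 0, 0, 0.0015, 0, 0, 0], [0.15, 0, 0, 0, 0, 0, 0], [0.1, 0, 0, 0, 0, 0, 0], [0.1, 0, 0, 0, 0, 0, 0], [0.1, 0, 0, 0, 0, 0, 0], [0.1, 0, 0, 0, 0, 0, 0], [0.1, 0, 0, 0, 0, 0, 0], [0.1, 0, 0, 0, 0, 0, 0]]}}

```text
time_s: 4.42
tcp_pos: [0.6361, -0.037, 0.0254]
eef_rot: [-180.0, 0.0, -93.5]
contact_force: [-1.8, 0.7, 5.2]
gripper_width: 0.0178
gripper_force: 40.0
```

>>> {"method": "apply_moves", "body": {"targets": [[0.1, 0, 0, -0.01, 0, 0, 0], [0.1, 0, 0, -0.02, 0, 0, 0], [0.1, 0, 0, -0.035, 0, 0, 0], [0.1, 0, 0, -0.035, 0, 0, -0.0444], [0.1, -0.0307, 0.0117, 0, 0, 0, 0], [0.1, -0.0307, 0.0117, 0, 0, 0, 0], [0.1, -0.0307, 0.0117, 0, 0, 0, 0], [0.1, -0.0307, 0.0117, 0, 0, 0, 0], [0.1, -0.0307, 0.0117, 0, 0, 0, 0], [0.1, -0.0307, 0.0117, 0, 0, 0, 0], [0.1, 0, 0, 0, 0, 0, 0], [0.1, 0, 0, 0, 0, 0, 0]]}}

```text
time_s: 5.42
tcp_pos: [0.5635, 0.1483, 0.1252]
eef_rot: [-180.0, 0.0, -89.4]
contact_force: [-0.2, -0.9, -0.4]
gripper_width: 0.0178
gripper_force: 40.0
```

```bash
python3 - <<'E'
from h import *
s=get_state();print(s["tcp_pos"],s["eef_rot"],s["contact_force"],s["moment"])
t=s["tcp_pos"];out=[]
for k in("side","scene"):
    c=capture(k);K=c["camera_matrix"]
    p=(np.array([[t[0],t[1]+.08,t[2]-.011]])-c["T"][:3,3])@c["T"][:3,:3];u,v=(p[0,:2]/p[0,2]*[K[0,0],K[1,1]]+[K[0,2],K[1,2]]).astype(int)
    print(k,u,v)
    out.append(cv2.resize(c["frame"][v-45:v+45,u-50:u+50],(400,360),interpolation=cv2.INTER_NEAREST))
    np.savez(f"g_{k}.npz",**c)
cv2.imwrite("pics/g.png",np.hstack(out)[:,:,::-1])
E
```

```text
[0.56354798 0.14833672 0.12522154] [-1.79984127e+02  1.85082245e-02 -8.93900181e+01] [-0.17031722 -0.87283086 -0.37258999] [-0.00286972  0.0935602  -0.01591874]
side 274 172
scene 230 173
```

View pics/g.png

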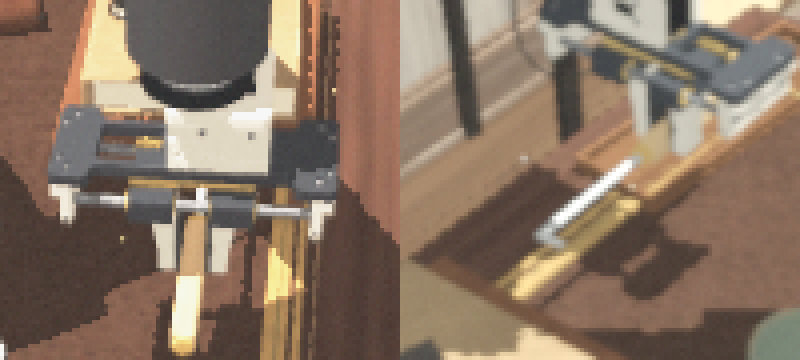

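Scene crop: the hook is held level, with the nose corner at scene px ≈ (215,187), the prong towards the mug (−x) and the rod starting at (239,168). I'll check the nose numerically.

```bash
python3 - <<'E'
from h import *
c=np.load("g_scene.npz");f=c["frame"]
m=(f.min(-1)>120)&((f.max(-1).astype(int)-f.min(-1))<40);mm=np.zeros_like(m);mm[160:195,208:245]=m[160:195,208:245]
v,u=np.nonzero(mm)
W=pts(c)[v,u]; R=ray(c,u.astype(float),v.astype(float),.1155)
o=np.argsort(R[:,1])[::-1]
for i in o[::4]: print(u[i],v[i],R[i].round(4),W[i].round(4))
E
```

```text
214 187 [0.5605 0.3036 0.1155] [ 0.6584  0.2136 -0.001 ]
217 188 [0.5505 0.3016 0.1155] [0.5526 0.2996 0.113 ]
218 188 [0.5482 0.2998 0.1155] [0.5486 0.2994 0.115 ]
219 188 [0.5459 0.298  0.1155] [0.5453 0.2986 0.1162]
215 185 [0.5642 0.2954 0.1155] [0.5607 0.2987 0.1197]
218 186 [0.5542 0.2933 0.1155] [ 0.652   0.2008 -0.0021]
217 184 [0.5626 0.2885 0.1155] [0.562  0.289  0.1162]
218 183 [0.5632 0.2834 0.1155] [0.561  0.2855 0.1182]
220 183 [0.5585 0.2798 0.1155] [0.558  0.2803 0.1161]
220 182 [0.5616 0.2765 0.1155] [0.5608 0.2772 0.1164]
222 182 [0.5568 0.2729 0.1155] [0.5572 0.2725 0.1151]
222 181 [0.5599 0.2695 0.1155] [0.559  0.2703 0.1165]
224 181 [0.5551 0.2659 0.1155] [ 0.6531  0.1692 -0.0021]
224 180 [0.5582 0.2625 0.1155] [0.5593 0.2614 0.1141]
224 179 [0.5612 0.2591 0.1155] [0.5592 0.261  0.1179]
226 179 [0.5564 0.2555 0.1155] [ 6.533e-01  1.584e-01 -5.000e-04]
226 178 [0.5595 0.252  0.1155] [0.5582 0.2533 0.1171]
228 178 [0.5547 0.2484 0.1155] [ 0.6526  0.149  -0.002 ]
228 177 [0.5578 0.2449 0.1155] [0.5607 0.2419 0.112 ]
210 167 [0.6343 0.2424 0.1155] [ 1.4551 -0.5048 -0.7599]
227 175 [0.5664 0.2397 0.1155] [0.6635 0.1415 0.001 ]
227 174 [0.5696 0.2361 0.1155] [6.677e-01 1.369e-01 4.000e-04]
229 174 [0.5647 0.2324 0.1155] [0.564  0.2332 0.1164]
231 174 [0.5598 0.2288 0.1155] [0.5605 0.2281 0.1147]
233 174 [0.555  0.2251 0.1155] [0.6477 0.1276 0.0042]
233 173 [0.5581 0.2215 0.1155] [0.5592 0.2204 0.1142]
233 172 [0.5612 0.2179 0.1155] [0.5597 0.2195 0.1174]
235 172 [0.5564 0.2142 0.1155] [0.6423 0.1225 0.0125]
234 170 [0.5651 0.2087 0.1155] [0.5633 0.2106 0.1176]
236 170 [0.5602 0.205  0.1155] [0.56   0.2053 0.1158]
237 169 [0.5609 0.1995 0.1155] [0.5613 0.199  0.115 ]
237 168 [0.5641 0.1957 0.1155] [0.5661 0.1936 0.1131]
238 167 [0.5648 0.1901 0.1155] [0.5635 0.1915 0.117 ]
239 160 [0.5851 0.1612 0.1155] [0.5847 0.1617 0.116 ]
```

>>> {"method": "apply_moves", "body": {"targets": [[0.1, 0, 0.015, 0.01, 0, 0, 0], [0.1, 0, 0, 0.02, 0, 0, 0], [0.1, 0, 0, 0.025, 0, 0, 0], [0.1, 0, 0, 0.02, 0, 0, 0], [0.1, 0, 0, 0.009, 0, 0, 0], [0.1, 0, 0, 0, 0, 0, 0], [0.1, -0.003, 0, 0, 0, 0, 0], [0.1, -0.003, 0, 0, 0, 0, 0], [0.1, -0.003, 0, 0, 0, 0, 0], [0.1, -0.002, 0, 0, 0, 0, 0], [0.1, 0, 0, 0, 0, 0, 0], [0.1, 0, 0, 0, 0, 0, 0]], "newtons": 25}}

```text
time_s: 6.52
tcp_pos: [0.5493, 0.158, 0.0412]
eef_rot: [-180.0, 0.0, -89.5]
contact_force: [-0.9, 0.7, -0.4]
gripper_width: 0.0181
gripper_force: 25.0
```

>>> {"method": "apply_moves", "body": {"targets": [[0.1, -0.002, 0, 0, 0, 0, 0], [0.1, -0.002, 0, 0, 0, 0, 0], [0.1, -0.001, 0, 0, 0, 0, 0], [0.1, -0.001, 0, 0, 0, 0, 0], [0.1, 0, 0, 0, 0, 0, 0]]}}

```text
time_s: 6.93
tcp_pos: [0.5491, 0.1638, 0.0407]
eef_rot: [-180.0, 0.0, -89.5]
contact_force: [0.4, -0.2, -1.0]
gripper_width: 0.0182
gripper_force: 25.0
```

>>> {"method": "apply_moves", "body": {"targets": [[0.1, -0.001, 0, 0, 0, 0, 0], [0.1, -0.001, 0, 0, 0, 0, 0], [0.1, -0.001, 0, 0, 0, 0, 0], [0.1, -0.001, 0, 0, 0, 0, 0], [0.1, 0, 0, 0, 0, 0, 0]]}}

```text
time_s: 7.35
tcp_pos: [0.549, 0.1677, 0.0406]
eef_rot: [180.0, 0.0, -89.6]
contact_force: [0.1, 0.2, -1.0]
gripper_width: 0.0178
gripper_force: 25.0
```

>>> {"method": "apply_moves", "body": {"targets": [[0.1, -0.001, 0, 0, 0, 0, 0], [0.1, -0.001, 0, 0, 0, 0, 0], [0.1, -0.001, 0, 0, 0, 0, 0], [0.1, -0.001, 0, 0, 0, 0, 0], [0.1, 0, 0, 0, 0, 0, 0]]}}

```text
time_s: 7.77
tcp_pos: [0.549, 0.1717, 0.0407]
eef_rot: [-180.0, 0.0, -89.6]
contact_force: [-0.1, -0.5, -1.4]
gripper_width: 0.0176
gripper_force: 25.0
```

>>> {"method": "apply_moves", "body": {"targets": [[0.1, -0.001, 0, 0, 0, 0, 0], [0.1, -0.001, 0, 0, 0, 0, 0], [0.1, -0.001, 0, 0, 0, 0, 0], [0.1, -0.001, 0, 0, 0, 0, 0], [0.1, 0, 0, 0, 0, 0, 0]]}}

```text
time_s: 8.18
tcp_pos: [0.549, 0.1757, 0.0406]
eef_rot: [-180.0, -0.0, -89.6]
contact_force: [-0.2, 0.4, -1.5]
gripper_width: 0.0178
gripper_force: 25.0
```

>>> {"method": "apply_moves", "body": {"targets": [[0.1, -0.001, 0, 0, 0, 0, 0], [0.1, -0.001, 0, 0, 0, 0, 0], [0.1, -0.001, 0, 0, 0, 0, 0], [0.1, -0.001, 0, 0, 0, 0, 0], [0.1, 0, 0, 0, 0, 0, 0]]}}

```text
time_s: 8.6
tcp_pos: [0.5489, 0.1797, 0.0407]
eef_rot: [-180.0, 0.0, -89.6]
contact_force: [0.6, -0.2, -1.2]
gripper_width: 0.0177
gripper_force: 25.0
```

>>> {"method": "apply_moves", "body": {"targets": [[0.1, -0.001, 0, 0, 0, 0, 0], [0.1, -0.001, 0, 0, 0, 0, 0], [0.1, -0.001, 0, 0, 0, 0, 0], [0.1, -0.001, 0, 0, 0, 0, 0], [0.1, 0, 0, 0, 0, 0, 0]]}}

```text
time_s: 9.02
tcp_pos: [0.5489, 0.1837, 0.0407]
eef_rot: [-180.0, 0.0, -89.6]
contact_force: [0.0, -0.3, -0.5]
gripper_width: 0.0176
gripper_force: 25.0
```

>>> {"method": "apply_moves", "body": {"targets": [[0.1, -0.001, 0, 0, 0, 0, 0], [0.1, -0.001, 0, 0, 0, 0, 0], [0.1, -0.001, 0, 0, 0, 0, 0], [0.1, -0.001, 0, 0, 0, 0, 0], [0.1, 0, 0, 0, 0, 0, 0]]}}

```text
time_s: 9.43
tcp_pos: [0.5489, 0.1877, 0.0407]
eef_rot: [-180.0, 0.0, -89.6]
contact_force: [0.3, 0.4, -0.6]
gripper_width: 0.0179
gripper_force: 25.0
```

>>> {"method": "apply_moves", "body": {"targets": [[0.1, -0.001, 0, 0, 0, 0, 0], [0.1, -0.001, 0, 0, 0, 0, 0], [0.1, -0.001, 0, 0, 0, 0, 0], [0.1, -0.001, 0, 0, 0, 0, 0], [0.1, 0, 0, 0, 0, 0, 0]]}}

```text
time_s: 9.85
tcp_pos: [0.5489, 0.1917, 0.0407]
eef_rot: [-180.0, 0.0, -89.6]
contact_force: [0.6, 0.0, -1.1]
gripper_width: 0.0178
gripper_force: 25.0
```

>>> {"method": "apply_moves", "body": {"targets": [[0.1, -0.001, 0, 0, 0, 0, 0], [0.1, -0.001, 0, 0, 0, 0, 0], [0.1, -0.001, 0, 0, 0, 0, 0], [0.1, -0.001, 0, 0, 0, 0, 0], [0.1, 0, 0, 0, 0, 0, 0]]}}

```text
time_s: 10.27
tcp_pos: [0.5488, 0.1957, 0.0407]
eef_rot: [-180.0, 0.0, -89.6]
contact_force: [0.4, 0.2, -0.9]
gripper_width: 0.0175
gripper_force: 25.0
```

>>> {"method": "apply_moves", "body": {"targets": [[0.1, -0.001, 0, 0, 0, 0, 0], [0.1, -0.001, 0, 0, 0, 0, 0], [0.1, -0.001, 0, 0, 0, 0, 0], [0.1, -0.001, 0, 0, 0, 0, 0], [0.1, 0, 0, 0, 0, 0, 0]]}}

```text
time_s: 10.68
tcp_pos: [0.5488, 0.1997, 0.0407]
eef_rot: [-180.0, 0.0, -89.6]
contact_force: [-0.2, 0.1, -0.4]
gripper_width: 0.0173
gripper_force: 25.0
```

>>> {"method": "apply_moves", "body": {"targets": [[0.1, -0.001, 0, 0, 0, 0, 0], [0.1, -0.001, 0, 0, 0, 0, 0], [0.1, -0.001, 0, 0, 0, 0, 0], [0.1, -0.001, 0, 0, 0, 0, 0], [0.1, 0, 0, 0, 0, 0, 0]]}}

```text
time_s: 11.1
tcp_pos: [0.5488, 0.2037, 0.0407]
eef_rot: [-180.0, 0.0, -89.6]
contact_force: [-0.5, 0.6, -1.2]
gripper_width: 0.0182
gripper_force: 25.0
```

>>> {"method": "apply_moves", "body": {"targets": [[0.1, -0.001, 0, 0, 0, 0, 0], [0.1, -0.001, 0, 0, 0, 0, 0], [0.1, -0.001, 0, 0, 0, 0, 0], [0.1, -0.001, 0, 0, 0, 0, 0], [0.1, 0, 0, 0, 0, 0, 0]]}}

```text
time_s: 11.52
tcp_pos: [0.5485, 0.2073, 0.0406]
eef_rot: [180.0, -0.0, -89.6]
contact_force: [0.3, -2.2, -0.2]
gripper_width: 0.018
gripper_force: 25.0
```

>>> {"method": "apply_moves", "body": {"targets": [[0.1, -0.001, 0, 0, 0, 0, 0], [0.1, 0, 0, 0, 0, 0, 0]]}}

```text
time_s: 11.68
tcp_pos: [0.5485, 0.2082, 0.0406]
eef_rot: [180.0, -0.0, -89.6]
contact_force: [-0.5, -2.3, -1.6]
gripper_width: 0.018
gripper_force: 25.0
```

>>> {"method": "apply_moves", "body": {"targets": [[0.1, 0.002, 0, 0, 0, 0, 0], [0.1, 0.003, 0, 0, 0, 0, 0], [0.1, 0, -0.006, 0, 0, 0, 0], [0.1, 0, -0.006, 0, 0, 0, 0], [0.1, 0, -0.005, 0, 0, 0, 0], [0.1, 0, 0, 0, 0, 0, 0]]}}

```text
time_s: 12.18
tcp_pos: [0.5672, 0.204, 0.0407]
eef_rot: [-179.9, 0.0, -89.6]
contact_force: [0.7, 0.6, -1.4]
gripper_width: 0.0178
gripper_force: 25.0
```

>>> {"method": "apply_moves", "body": {"targets": [[0.1, -0.002, 0, 0, 0, 0, 0], [0.1, -0.002, 0, 0, 0, 0, 0], [0.1, -0.002, 0, 0, 0, 0, 0], [0.1, 0, 0, 0, 0, 0, 0]]}}

```text
time_s: 12.52
tcp_pos: [0.5656, 0.2101, 0.0407]
eef_rot: [-180.0, 0.0, -89.5]
contact_force: [0.2, -0.1, -1.2]
gripper_width: 0.0176
gripper_force: 25.0
```

>>> {"method": "apply_moves", "body": {"targets": [[0.1, -0.002, 0, 0, 0, 0, 0], [0.1, -0.002, 0, 0, 0, 0, 0], [0.1, 0, 0, 0, 0, 0, 0]]}}

```text
time_s: 12.77
tcp_pos: [0.5657, 0.2141, 0.0407]
eef_rot: [-180.0, 0.0, -89.5]
contact_force: [-0.1, -0.0, -0.9]
gripper_width: 0.0177
gripper_force: 25.0
```

Past the rim without contact. I'll go on to hole depth.

>>> {"method": "apply_moves", "body": {"targets": [[0.1, -0.002, 0, 0, 0, 0, 0], [0.1, -0.002, 0, 0, 0, 0, 0], [0.1, -0.002, 0, 0, 0, 0, 0], [0.1, 0, 0, 0, 0, 0, 0]]}}

```text
time_s: 13.1
tcp_pos: [0.5657, 0.2201, 0.0407]
eef_rot: [-180.0, 0.0, -89.5]
contact_force: [-0.2, -0.2, -0.7]
gripper_width: 0.0179
gripper_force: 25.0
```

>>> {"method": "apply_moves", "body": {"targets": [[0.1, -0.002, 0, 0, 0, 0, 0], [0.1, -0.002, 0, 0, 0, 0, 0], [0.1, 0, 0, 0, 0, 0, 0]]}}

```text
time_s: 13.35
tcp_pos: [0.5657, 0.224, 0.0407]
eef_rot: [-180.0, 0.0, -89.5]
contact_force: [0.6, -0.1, -1.3]
gripper_width: 0.018
gripper_force: 25.0
```

>>> {"method": "apply_moves", "body": {"targets": [[0.1, 0, 0.002, 0, 0, 0, 0], [0.1, 0, 0.002, 0, 0, 0, 0], [0.1, 0, 0.001, 0, 0, 0, 0], [0.1, 0, 0, 0, 0, 0, 0]]}}

```text
time_s: 13.68
tcp_pos: [0.5602, 0.2235, 0.0407]
eef_rot: [180.0, -0.0, -89.6]
contact_force: [-0.3, -0.0, -1.7]
gripper_width: 0.0176
gripper_force: 25.0
```

>>> {"method": "apply_moves", "body": {"targets": [[0.1, 0, 0.001, 0, 0, 0, 0], [0.1, 0, 0.001, 0, 0, 0, 0], [0.1, 0, 0.001, 0, 0, 0, 0], [0.1, 0, 0, 0, 0, 0, 0]]}}

```text
time_s: 14.02
tcp_pos: [0.5574, 0.2235, 0.0407]
eef_rot: [180.0, -0.0, -89.6]
contact_force: [-0.2, -0.9, -1.4]
gripper_width: 0.0179
gripper_force: 25.0
```

>>> {"method": "apply_moves", "body": {"targets": [[0.1, 0, 0.001, 0, 0, 0, 0], [0.1, 0, 0.001, 0, 0, 0, 0], [0.1, 0, 0.001, 0, 0, 0, 0], [0.1, 0, 0, 0, 0, 0, 0]]}}

```text
time_s: 14.35
tcp_pos: [0.5543, 0.2235, 0.0407]
eef_rot: [180.0, -0.0, -89.6]
contact_force: [-0.7, 0.3, -0.9]
gripper_width: 0.0178
gripper_force: 25.0
```

>>> {"method": "apply_moves", "body": {"targets": [[0.1, 0, 0.001, 0, 0, 0, 0], [0.1, 0, 0.001, 0, 0, 0, 0], [0.1, 0, 0.001, 0, 0, 0, 0], [0.1, 0, 0, 0, 0, 0, 0]]}}

```text
time_s: 14.68
tcp_pos: [0.5513, 0.2235, 0.0406]
eef_rot: [180.0, -0.0, -89.6]
contact_force: [0.7, 0.8, -0.6]
gripper_width: 0.0175
gripper_force: 25.0
```

>>> {"method": "apply_moves", "body": {"targets": [[0.1, 0, 0.001, 0, 0, 0, 0], [0.1, 0, 0.001, 0, 0, 0, 0], [0.1, 0, 0.001, 0, 0, 0, 0], [0.1, 0, 0, 0, 0, 0, 0]]}}

```text
time_s: 15.02
tcp_pos: [0.5484, 0.2235, 0.0407]
eef_rot: [180.0, -0.0, -89.6]
contact_force: [-0.0, 1.0, -1.2]
gripper_width: 0.0179
gripper_force: 25.0
```

>>> {"method": "apply_moves", "body": {"targets": [[0.1, 0, 0.001, 0, 0, 0, 0], [0.1, 0, 0.001, 0, 0, 0, 0], [0.1, 0, 0.001, 0, 0, 0, 0], [0.1, 0, 0, 0, 0, 0, 0]]}}

```text
time_s: 15.35
tcp_pos: [0.5454, 0.2235, 0.0407]
eef_rot: [180.0, 0.0, -89.6]
contact_force: [-0.2, 0.0, -1.3]
gripper_width: 0.0177
gripper_force: 25.0
```

>>> {"method": "apply_moves", "body": {"targets": [[0.1, 0.002, 0, 0, 0, 0, 0], [0.1, 0.002, 0, 0, 0, 0, 0], [0.1, 0.001, 0, 0, 0, 0, 0], [0.1, 0.001, 0, 0, 0, 0, 0], [0.1, 0.001, 0, 0, 0, 0, 0], [0.1, 0, 0, 0, 0, 0, 0]]}}

```text
time_s: 15.85
tcp_pos: [0.5457, 0.2167, 0.0407]
eef_rot: [-180.0, 0.0, -89.6]
contact_force: [-0.9, 3.2, -0.9]
gripper_width: 0.0178
gripper_force: 25.0
```

>>> {"method": "apply_moves", "body": {"targets": [[0.1, 0.002, 0, 0, 0, 0, 0], [0.1, 0.003, 0, 0, 0, 0, 0], [0.1, 0.004, 0, 0, 0, 0, 0], [0.1, 0.005, 0, 0, 0, 0, 0], [0.1, 0.005, 0, 0, 0, 0, 0], [0.1, 0.005, 0, 0, 0, 0, 0], [0.1, 0.005, 0, 0, 0, 0, 0], [0.1, 0.005, 0, 0, 0, 0, 0], [0.1, 0.005, 0, 0, 0, 0, 0], [0.1, 0.005, 0, 0, 0, 0, 0], [0.1, 0.003, 0, 0, 0, 0, 0]]}}

```text
time_s: 16.77
tcp_pos: [0.5459, 0.1687, 0.0406]
eef_rot: [180.0, -0.0, -89.6]
contact_force: [0.4, 3.7, -1.1]
gripper_width: 0.018
gripper_force: 25.0
```

```bash
python3 - <<'E'
from h import *
s=get_state();print(s["tcp_pos"],s["contact_force"])
out=[]
for k,(u0,u1,v0,v1) in(("side",(170,345,90,270)),("scene",(90,330,120,320))):
    c=capture(k); out.append(cv2.resize(c["frame"][v0:v1,u0:u1],(400,400)))
cv2.imwrite("pics/p.png",np.hstack(out)[:,:,::-1])
E
```

```text
[0.54586768 0.16871579 0.04063761] [ 0.43582049  3.66109984 -1.07602752]
```

View pics/p.png

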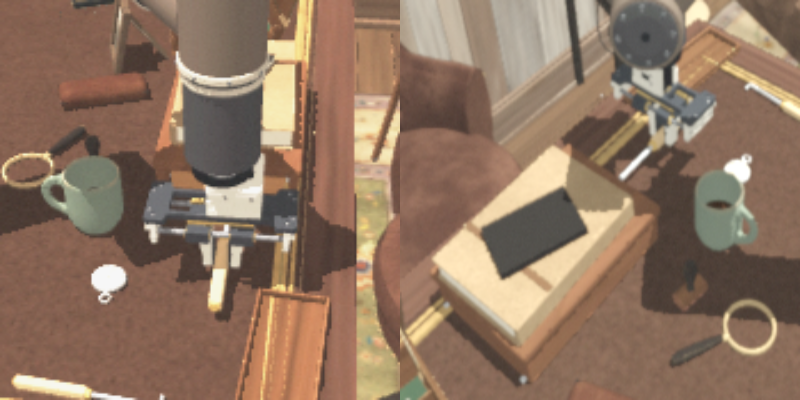

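The hook is pulling the tray with a steady 3.7 N. I'll keep going.

>>> {"method": "apply_moves", "body": {"targets": [[0.1, 0.003, 0, 0, 0, 0, 0], [0.1, 0.005, 0, 0, 0, 0, 0], [0.1, 0.006, 0, 0, 0, 0, 0], [0.1, 0.006, 0, 0, 0, 0, 0], [0.1, 0.006, 0, 0, 0, 0, 0], [0.1, 0.006, 0, 0, 0, 0, 0], [0.1, 0.006, 0, 0, 0, 0, 0], [0.1, 0.006, 0, 0, 0, 0, 0], [0.1, 0.006, 0, 0, 0, 0, 0], [0.1, 0.006, 0, 0, 0, 0, 0], [0.1, 0.006, 0, 0, 0, 0, 0], [0.1, 0.006, 0, 0, 0, 0, 0], [0.1, 0.006, 0, 0, 0, 0, 0], [0.1, 0.006, 0, 0, 0, 0, 0], [0.1, 0.006, 0, 0, 0, 0, 0], [0.1, 0.004, 0, 0, 0, 0, 0], [0.1, 0.002, 0, 0, 0, 0, 0], [0.1, 0, 0, 0, 0, 0, 0]]}}

```text
time_s: 18.37
tcp_pos: [0.5465, 0.0768, 0.0406]
eef_rot: [180.0, -0.0, -89.6]
contact_force: [0.1, 0.2, -1.9]
gripper_width: 0.0178
gripper_force: 25.0
```

>>> {"method": "apply_moves", "body": {"targets": [[0.1, 0.002, 0, 0, 0, 0, 0], [0.1, 0.002, 0, 0, 0, 0, 0], [0.1, 0.002, 0, 0, 0, 0, 0], [0.1, 0.002, 0, 0, 0, 0, 0], [0.1, 0.001, 0, 0, 0, 0, 0]]}}

```text
time_s: 18.78
tcp_pos: [0.5467, 0.0684, 0.0407]
eef_rot: [180.0, 0.0, -89.6]
contact_force: [-0.1, 3.8, -0.9]
gripper_width: 0.0175
gripper_force: 25.0
```

>>> {"method": "apply_moves", "body": {"targets": [[0.1, 0.002, 0, 0, 0, 0, 0], [0.1, 0.002, 0, 0, 0, 0, 0], [0.1, 0.002, 0, 0, 0, 0, 0], [0.1, 0.001, 0, 0, 0, 0, 0]]}}

```text
time_s: 19.12
tcp_pos: [0.5468, 0.0612, 0.0407]
eef_rot: [180.0, -0.0, -89.6]
contact_force: [-0.2, 3.2, -1.4]
gripper_width: 0.0177
gripper_force: 25.0
```

>>> {"method": "apply_moves", "body": {"targets": [[0.1, 0.001, 0, 0, 0, 0, 0], [0.1, 0.001, 0, 0, 0, 0, 0], [0.1, 0.001, 0, 0, 0, 0, 0], [0.1, 0, 0, 0, 0, 0, 0]]}}

```text
time_s: 19.45
tcp_pos: [0.5467, 0.0583, 0.0406]
eef_rot: [180.0, -0.0, -89.6]
contact_force: [-0.3, 2.3, -1.2]
gripper_width: 0.0176
gripper_force: 25.0
```

>>> {"method": "apply_moves", "body": {"targets": [[0.1, 0.001, 0, 0, 0, 0, 0], [0.1, 0.001, 0, 0, 0, 0, 0], [0.1, 0.001, 0, 0, 0, 0, 0], [0.1, 0.001, 0, 0, 0, 0, 0]]}}

```text
time_s: 19.78
tcp_pos: [0.5469, 0.0545, 0.0407]
eef_rot: [-180.0, 0.0, -89.6]
contact_force: [0.2, 2.8, -1.2]
gripper_width: 0.0178
gripper_force: 25.0
```

>>> {"method": "apply_moves", "body": {"targets": [[0.1, 0.001, 0, 0, 0, 0, 0], [0.1, 0.001, 0, 0, 0, 0, 0], [0.1, 0.001, 0, 0, 0, 0, 0], [0.1, 0.001, 0, 0, 0, 0, 0]]}}

```text
time_s: 20.12
tcp_pos: [0.5469, 0.0504, 0.0407]
eef_rot: [-180.0, 0.0, -89.6]
contact_force: [-0.2, 3.4, -1.2]
gripper_width: 0.0177
gripper_force: 25.0
```

>>> {"method": "apply_moves", "body": {"targets": [[0.1, 0.001, 0, 0, 0, 0, 0], [0.1, 0.001, 0, 0, 0, 0, 0], [0.1, 0.001, 0, 0, 0, 0, 0]]}}

```text
time_s: 20.37
tcp_pos: [0.5471, 0.0478, 0.0407]
eef_rot: [-180.0, 0.0, -89.6]
contact_force: [-1.0, 7.2, -2.0]
gripper_width: 0.0177
gripper_force: 25.0
```

>>> {"method": "apply_moves", "body": {"targets": [[0.1, 0.001, 0, 0, 0, 0, 0], [0.1, 0, 0, 0, 0, 0, 0], [0.1, 0, 0, 0, 0, 0, 0]]}}

```text
time_s: 20.62
tcp_pos: [0.5471, 0.0469, 0.0407]
eef_rot: [-180.0, 0.0, -89.6]
contact_force: [-1.0, 5.8, -1.1]
gripper_width: 0.0181
gripper_force: 25.0
```

>>> {"method": "apply_moves", "body": {"targets": [[0.1, -0.001, 0, 0, 0, 0, 0], [0.1, -0.001, 0, 0, 0, 0, 0], [0.1, -0.001, 0, 0, 0, 0, 0], [0.1, -0.0005, 0, 0, 0, 0, 0], [0.1, 0, 0, 0, 0, 0, 0], [0.1, 0, -0.001, 0, 0, 0, 0], [0.1, 0, -0.001, 0, 0, 0, 0], [0.1, 0, -0.001, 0, 0, 0, 0], [0.1, 0, -0.001, 0, 0, 0, 0]]}}

```text
time_s: 21.37
tcp_pos: [0.551, 0.05, 0.0407]
eef_rot: [180.0, -0.0, -89.6]
contact_force: [-1.0, -0.4, -1.1]
gripper_width: 0.0178
gripper_force: 25.0
```

>>> {"method": "apply_moves", "body": {"targets": [[0.1, 0, -0.002, 0, 0, 0, 0], [0.1, 0, -0.002, 0, 0, 0, 0], [0.1, 0, -0.002, 0, 0, 0, 0], [0.1, 0, -0.002, 0, 0, 0, 0], [0.1, 0, 0, 0, 0, 0, 0]]}}

```text
time_s: 21.78
tcp_pos: [0.5594, 0.0502, 0.0407]
eef_rot: [-180.0, 0.0, -89.6]
contact_force: [-0.5, 0.2, -0.8]
gripper_width: 0.0174
gripper_force: 25.0
```

>>> {"method": "apply_moves", "body": {"targets": [[0.1, 0, -0.002, 0, 0, 0, 0], [0.1, 0, -0.003, 0, 0, 0, 0], [0.1, 0, -0.004, 0, 0, 0, 0], [0.1, 0, -0.004, 0, 0, 0, 0], [0.1, 0, 0, 0, 0, 0, 0]]}}

```text
time_s: 22.2
tcp_pos: [0.5729, 0.0503, 0.0407]
eef_rot: [-180.0, 0.0, -89.6]
contact_force: [-0.2, 0.8, -0.9]
gripper_width: 0.0178
gripper_force: 25.0
```

>>> {"method": "apply_moves", "body": {"targets": [[0.1, 0.005, 0, 0, 0, 0, 0], [0.1, 0.01, 0, 0, 0, 0, 0], [0.1, 0.015, 0, 0, 0, 0, 0], [0.1, 0.015, 0, 0, 0, 0, 0], [0.1, 0, 0, -0.02, 0, 0, 0], [0.1, 0, 0, -0.03, 0, 0, 0], [0.1, 0, 0, -0.02, 0, 0, 0.0433], [0.1, 0.01, -0.018, 0, 0, 0, 0], [0.1, 0.01, -0.018, 0, 0, 0, 0], [0.1, 0.01, -0.018, 0, 0, 0, 0], [0.1, 0.008, -0.0115, 0, 0, 0, 0], [0.1, 0, 0, 0, 0, 0, 0], [0.1, 0, 0, 0, 0, 0, 0]]}}

```text
time_s: 23.28
tcp_pos: [0.6349, -0.038, 0.1101]
eef_rot: [179.9, -0.0, -93.6]
contact_force: [-1.1, -0.1, -1.2]
gripper_width: 0.0174
gripper_force: 25.0
```

```bash
python3 - <<'E'
from h import *
s=get_state();print(s["tcp_pos"],s["eef_rot"],s["contact_force"])
out=[]
for k,(u0,u1,v0,v1) in(("side",(170,345,90,310)),("scene",(90,330,100,320))):
    c=capture(k); out.append(cv2.resize(c["frame"][v0:v1,u0:u1],(400,480)))
    W=pts(c);q=(abs(W[...,0]-.53)<.07)&(W[...,1]<.4)&(abs(W[...,2]-.042)<.006)&(W[...,1]>.15)
    print(k,q.sum(),np.nanpercentile(W[q],[3,50],axis=0).round(4) if q.sum() else '')
cv2.imwrite("pics/p2.png",np.hstack(out)[:,:,::-1])
E
```

```text
[ 0.63493732 -0.03796298  0.1100556 ] [ 1.79938620e+02 -6.35341967e-03 -9.35570520e+01] [-1.14261092 -0.05470985 -1.16442649]
side 254 [[0.4662 0.1952 0.0364]
 [0.5326 0.2292 0.041 ]]
scene 263 [[0.4661 0.209  0.0367]
 [0.5324 0.2349 0.042 ]]
```

View pics/p2.png

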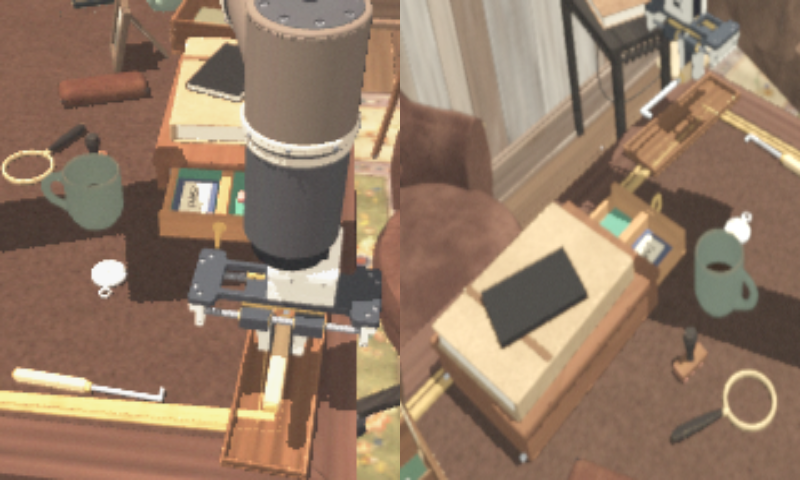

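The document tray is out (side crop 215,205), with the ink pad still in it. The hook is above the pen tray, so I'm laying it back.

>>> {"method": "apply_moves", "body": {"targets": [[0.1, 0, -0.001, 0.02, 0, 0, 0], [0.1, 0, 0, 0.03, 0, 0, 0], [0.1, 0, 0, 0.015, 0, 0, 0], [0.1, 0, 0, 0.008, 0, 0, 0], [0.1, 0, 0, 0.005, 0, 0, 0], [0.1, 0, 0, 0.003, 0, 0, 0], [0.1, 0, 0, 0, 0, 0, 0], [0.1, 0, 0, 0, 0, 0, 0]]}}

```text
time_s: 24.05
tcp_pos: [0.6369, -0.0365, 0.0306]
eef_rot: [-179.9, 0.0, -93.4]
contact_force: [0.6, -0.1, -1.2]
gripper_width: 0.018
gripper_force: 25.0
```

>>> {"method": "apply_moves", "body": {"targets": [[0.1, 0, 0, 0.002, 0, 0, 0], [0.1, 0, 0, 0.001, 0, 0, 0], [0.1, 0, 0, 0.001, 0, 0, 0], [0.1, 0, 0, 0, 0, 0, 0]]}}

```text
time_s: 24.38
tcp_pos: [0.6363, -0.0368, 0.0257]
eef_rot: [-180.0, 0.0, -93.5]
contact_force: [-0.7, -0.2, -1.2]
gripper_width: 0.0174
gripper_force: 25.0
```

>>> {"method": "apply_moves", "body": {"targets": [[0.1, 0, 0, 0.0005, 0, 0, 0], [0.1, 0, 0, 0, 0, 0, 0], [0.29, 0, 0, 0, 0, 0, 0], [0.29, 0, 0, 0, 0, 0, 0], [0.29, 0, 0, 0, 0, 0, 0], [0.29, 0, 0, 0, 0, 0, 0], [0.29, 0, 0, -0.005, 0, 0, 0], [0.29, 0, 0, -0.01, 0, 0, 0], [0.29, 0, 0, -0.02, 0, 0, 0], [0.29, 0, 0, -0.035, 0, 0, 0], [0.29, 0, 0, -0.035, 0, 0, 0], [0.29, 0, 0, -0.035, 0, 0, 0], [0.29, 0.02, 0.03, -0.03, 0, 0, 0], [0.29, 0.02, 0.036, 0, 0, 0, 0], [0.29, 0.02, 0.036, 0, 0, 0, 0], [0.29, 0.02, 0.036, 0, 0, 0, 0], [0.29, 0, 0, 0, 0, 0, 0], [0.29, 0, 0, 0, 0, 0, 0]]}}

```text
time_s: 25.88
tcp_pos: [0.4958, -0.1071, 0.1937]
eef_rot: [-179.8, 0.0, -93.5]
contact_force: [-0.3, -0.2, -0.3]
gripper_width: 0.0256
gripper_force: 0.0
```

```bash
python3 - <<'E'
from h import *
s=get_state();print(s["tcp_pos"],s["contact_force"],s["gripper_width"])
out=[]
for k,(u0,u1,v0,v1) in(("side",(170,345,90,310)),("scene",(90,330,100,320))):
    c=capture(k); out.append(cv2.resize(c["frame"][v0:v1,u0:u1],(400,480)))
    W=pts(c);q=(abs(W[...,0]-.635)<.05)&(abs(W[...,1]+.01)<.15);q&=(W[...,2]<.08)&(W[...,2]>.026);print(q.sum())
cv2.imwrite("pics/p3.png",np.hstack(out)[:,:,::-1])
E
```

```text
[ 0.495785   -0.10710885  0.19368592] [-0.25819721 -0.17383546 -0.29692571] 0.025600555671438777
16
10
```

View pics/p3.png

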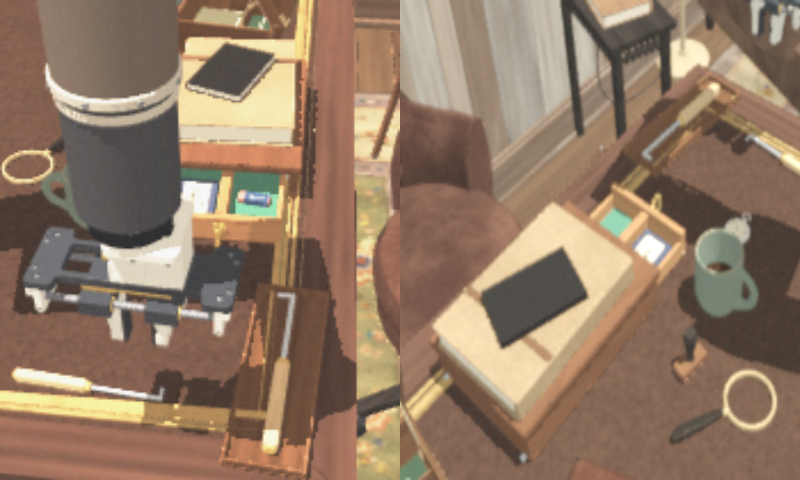

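The hook lies flat in the pen tray (side crop 285,370), the document tray is out with the ink pad in it, and the mug, stamp and watch are where they were.

```bash
python3 -c "
from plant import close_job
print(close_job())"
```

```text
the job is handed in; nothing more can be done
None
```

I drew the document tray out with the larger hook until it pressed into its felt stop (highest pull I read was about 7 N), laid the hook back flat in the pen tray, left the ink pad in the tray and the mug, stamp and watch undisturbed, and handed the job in at about 26 s.

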